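Build the gift display on the board

TASK

Build the gift display on the wooden board from the four goods standing to its left and right: stand the green-lidded jam jar in the middle of the board and one biscuit carton on either side of it, in a row along the board's length, the red carton on the side where the service bell stands and the blue carton on the other. Turn the cartons' broad faces parallel to the board's long edges, leave a gap of about 25 mm between each carton and the jam jar, and stand the red-lidded jar centrally on top of the jam jar. Everything must stand upright, and the bell, the card holder and the espresso cup stay where they are.

Things in the scene. Friction and masses are not known exactly. Their poses are not given: they have to be found in the camera images.
- display_board: plain wooden chopping board, fixed to the worktop, 200 mm (its x, depth) by 300 mm (its y, length), 22 mm thick. Origin: centre of its underside; its top is at z = 22 mm. Its y axis runs along its length, to the robot's left within 0.2 rad, and its x axis points away from the robot.
- jam_jar: loose glass jar of red jam with a GREEN lid, round, 60 mm across (its lid 56 mm), 86 mm high, flat on top, about 0.36 kg. Origin: centre of its underside, z up. Grip it round the body. It goes on the middle of the board.
- honey_jar: loose glass jar of amber honey with a RED lid, round, body 60 mm across, lid 65 mm across from 88 to 99 mm up, 100 mm high, about 0.44 kg. Origin: centre of its underside, z up. It can be gripped by its lid. It goes on top of the jam jar.
- red_carton: loose dark red biscuit carton, upright, 42 mm (its x) by 62 mm (its y) by 110 mm high, 0.14 kg. Origin: centre of its underside. Grip it across its 42 mm. Its broad faces are those across its x; either may face the robot. At the start its x points away from the robot within 0.5 rad. It stands beside the board; the similar pair against the worktop's back edge is fixed room decor.
- blue_carton: loose dark blue biscuit carton, upright, 42 mm (its x) by 62 mm (its y) by 110 mm high, 0.14 kg. Origin: centre of its underside. Grip it across its 42 mm. Its broad faces are those across its x; either may face the robot. At the start its x points away from the robot within 0.5 rad. It stands beside the board; the similar pair against the worktop's back edge is fixed room decor.
- service_bell: loose chrome counter bell on a black base, 80 mm across, 60 mm high, standing behind the board, either to the left or to the right of the board's middle (positive or negative y in the board's frame, clearly off centre). It tells on which side the red carton goes. Origin: centre of its underside. Not to be moved.
- card_holder: loose wooden holder with a stack of cards, 50 (x) x 100 (y) x 62 mm, standing behind the board on the other side from the bell. Origin: centre of its underside. Not to be moved.
- espresso_cup: loose green and white espresso cup, 65 x 91 mm with its handle (along y), 55 mm high, standing among the goods beside the board (two more at the back edge are fixed). Origin: on its underside, in the middle of its 91 mm length with handle; the handle points to -y. Not to be moved.
Not all that is in view belongs to the job. Leave any purple or turquoise look-alike of the honey_jar alone.

How it is judged (in metres and radians):
At the end, for the whole second after the job is handed in: At rest on the board: jam jar within 12 mm of its middle in x and y; cartons within 15 mm of its middle line, 70 to 100 mm left and right of the middle, red on the bell's side, square within 0.17 rad; red-lidded jar on the jam jar, centred within 12 mm; all upright within 0.1 rad (x of jam_jar in the frame of display_board between -0.012 and 0.012 m and y of jam_jar in the frame of display_board between -0.012 and 0.012 m and z of jam_jar in the frame of display_board between 0.016 and 0.028 m and x of red_carton in the frame of display_board between -0.015 and 0.015 m and z of red_carton in the frame of display_board between 0.016 and 0.028 m and angle between the x axis of each of red_carton, blue_carton and the x axis of display_board, either way round below 0.17 rad and x of blue_carton in the frame of display_board between -0.015 and 0.015 m and z of blue_carton in the frame of display_board between 0.016 and 0.028 m and ((y of service_bell in the frame of display_board above 0 m and y of red_carton in the frame of display_board between 0.07 and 0.1 m and y of blue_carton in the frame of display_board between -0.1 and -0.07 m) or (y of service_bell in the frame of display_board below 0 m and y of red_carton in the frame of display_board between -0.1 and -0.07 m and y of blue_carton in the frame of display_board between 0.07 and 0.1 m)) and horizontal distance between honey_jar and jam_jar below 0.012 m and z of honey_jar in the frame of jam_jar between 0.08 and 0.092 m and angle between each of jam_jar, honey_jar, red_carton, blue_carton's own z axis and vertical below 0.1 rad and linear speed of each of jam_jar, honey_jar, red_carton, blue_carton below 0.02 m/s); the robot touches nothing.
It fails at once if the service bell is displaced by more than 20 mm (distance of service_bell from where it was at the start of the episode above 0.02 m).
It fails at once if the card holder is displaced by more than 20 mm (distance of card_holder from where it was at the start of the episode above 0.02 m).
It fails at once if the espresso cup is displaced by more than 20 mm (distance of espresso_cup from where it was at the start of the episode above 0.02 m).
It also fails if it takes over 115 s, if anything falls off the work surface, if the arm or the gripper's body presses on something with over 40 N, if the wrist force passes 120 N, or if a joint passes its speed limit or range.

ROBOT

A 6-joint arm with a two-finger parallel gripper is mounted at the origin on a cart in front of the work surface, level with it; the furniture and walls round the work are solid. World frame = base frame: x ahead of the robot, y to its left, z up, the work surface at z = 0. Lengths are in mm, angles in rad, forces in N, time in s.
With the tool pointing down it reaches from about 300 to 775 mm from the base axis. Payload 14.6 kg.
Tool frame: the origin (TCP) lies on the front face of the gripper's body, between the roots of the fingers; the fingertips stand 97 mm ahead of it and the grasp point (between the pads) lies 78 mm ahead of it; z points along the fingers, y is the direction in which the jaws open and shut (so a half turn about z gives the same grasp; the last joint's range is limited). The gripper opens to 94 mm and grips with 3 to 60 N. Pads are 16 mm wide; open, the fingers measure 119 mm over their backs; the gripper's body (75 mm by 177 mm) begins 78 mm behind the grasp point.
Start: joints at [-1.265, 0.3, 1.521, -0, 1.321, -0.067], TCP at [200.316, -512.214, 302.646] pointing down, gripper open.
Joint ranges: [-3.03, 3.03], [-0.79, 2.21], [0.23, 2.52], [-1.04, 4.18], [0, 3.07], [-2.55, 2.55]. Speed limits (rad/s): [2.22, 2.22, 2.57, 3.14, 3.14, 3.14].

INTERFACE

Orientations are given as [roll, pitch, yaw] about the fixed x, y, z axes, in that order (R = Rz(yaw) Ry(pitch) Rx(roll)).
In Python, from cell import manip, eyes, finder gives the robot as it stands.
- The arm moves only by the tool drive_tool, never from a script. Its argument "rows" is a list of rows, each an object with "offset": the shift along the tool's x, y, z in mm, a list of three; "spin": the turn about the tool's z in degrees; "jaw": the finger opening in mm, from 0 to 94. In form: [{"offset": [dx, dy, dz], "spin": spin, "jaw": jaw}, ...]. A call has 1 to 20 rows; each row shifts and turns the commanded pose from where the row before left it, along the tool's axes as they then stand; what a row does not reach is not made up. A row lasts 1/10 s, in which the tool goes at most 50 mm and 8.59 degrees, less where a joint would pass 70% of its speed; a pose out of reach is approached as far as the arm can. A call is refused whole if a number of a shift passes 50 or a number of a turn 8.59, either way. A call with a gripper value outside its range is refused whole. The fingers move at their own pace and stop on an object; "force" is the grip in N (left out, the last holds). Time passes only in rows, so rows that do not move let the fingers close. It gives the time, the measured TCP pose, the force and the opening at its end, in the units of the state.
- manip.read_state(): the state, without advancing time (a new reading comes with each control period).
- eyes.camera(name): name is "scene" or "top" or "wrist"; returns a dict with "color" (384x512x3 uint8, blue, green, red), "depth" (384x512 float32, mm along the optical axis (not along the pixel's ray), 0 where there is no reading), "vfov" (degrees; the focal length in pixels is half the picture's height over the tangent of half this angle, whatever the lens; pixels are square), "cx", "cy" (the principal point, pixels), "rvec" (rotation vector, rad) and "tvec" (3), from world to camera coordinates, as OpenCV has them. Camera axes: x right, y down, z forward; pixel columns grow to the right and rows downward; lengths in mm; the calibration is good to about 2 mm. A picture is of the moment at which its call begins.
- manip.sign_off(): hands the job in, once; it reports no verdict.
Trained networks look in the newest picture that a camera, given by its name, has taken for a name from the list of things; names that differ only in an ending like _2 or _b are one class to them, and where a whole thing is asked for, a point or a joint stands for the part that bears it (a point fixed in the world has none). Each returns a list of dicts, best first, with "p" (0 to 1); they miss things now and then, are a little off and sometimes report something else, mostly with a low value. They report only what shows in the picture. A call takes as long as a camera call. They do not tell look-alikes from the thing itself.
- finder.find_in(camera, target): "uv" ([column, row] in pixels, amid what is visible of it).
The state is a dict: "clock": time; "joints": joint angles; "qd": joint speeds; "effort": joint torques, N m; "eef_pos": TCP position; "eef_rot": TCP orientation; "wrist_force": force on the tool from outside, world axes, zero at the start; "moment": the same for the moment, N m; "finger_gap": finger opening in mm.
Only numpy, scipy, OpenCV 4.12 (cv2) and the standard library are available. Lean on these libraries where they do the work, as an engineer would, in place of code of your own. Each camera call takes 0.05 s, during which the arm holds its last target. There are 200 camera calls.

## Working session

There is one attempt and no reset: what is moved stays moved. The work goes in short steps, Python scripts to look and compute and a tool call to move; the robot and the scene stay as the last step left them, time stands still between calls to the robot, and variables do not carry over. Pictures are saved under pics/ and viewed, about 12 in all and at most 16, crops included, and the job is handed in when it is done.

Besides the shell and the picture viewer there is one more tool, called after "Emit:" in YAML: its name, and indented under it one key for each argument. drive_tool: Moves the arm, as the interface text tells. Its arguments: {"type":"object","properties":{"rows":{"type":"array","items":{"type":"object","properties":{"offset":{"type":"array","items":{"type":"number"}},"spin":{"type":"number"},"jaw":{"type":"number"}}}},"force":{"type":"number"}},"required":["rows"]}

```bash
ls; mkdir -p pics
cat > h.py <<'E'
import numpy as np, cv2
from cell import manip, eyes, finder
def K(c):
    f=c["color"].shape[0]/2/np.tan(np.radians(c["vfov"])/2); return f
def world(c):
    f=K(c); d=c["depth"]; h,w=d.shape
    u,v=np.meshgrid(np.arange(w),np.arange(h))
    P=np.stack([(u-c["cx"])/f*d,(v-c["cy"])/f*d,d],-1)
    R=cv2.Rodrigues(np.array(c["rvec"],float))[0]
    W=(P-np.array(c["tvec"]).ravel())@R
    W[d<=0]=np.nan
    return W
E
python3 - <<'E'
from h import *
print(manip.read_state())
for n in("scene","top"):
    c=eyes.camera(n); cv2.imwrite(f"pics/{n}0.png",cv2.resize(c["color"],(800,600),interpolation=cv2.INTER_CUBIC))
    np.savez(f"{n}0.npz",**c)
    for t in["jam_jar","honey_jar","red_carton","blue_carton","service_bell","card_holder","espresso_cup","display_board"]:
        W=world(c)
        for r in finder.find_in(n,t)[:4]:
            u,v=map(int,r["uv"]); print(n,t,round(r["p"],2),u,v,W[v,u].round())
E
```

```text
pics
{'clock': 0.0, 'joints': array([-1.26460372e+00,  3.00478209e-01,  1.52156975e+00,  5.24731739e-06,
        1.32068161e+00, -6.65844853e-02]), 'qd': array([-0.00092414, -0.00050705,  0.00031178,  0.00015086, -0.00118201,
       -0.00148971]), 'effort': array([ 1.29954356e-04, -5.31808734e+01, -3.52736843e+01,  7.08307000e-02,
        2.43933045e-02, -8.85335999e-05]), 'eef_pos': array([ 200.27452456, -512.08649478,  302.08715768]), 'eef_rot': array([-3.14045860e+00, -8.07161032e-05,  3.72775747e-01]), 'wrist_force': array([ 0.86288794, -0.98475695,  0.10292836]), 'moment': array([-0.02810476,  0.03855782, -0.00684481]), 'finger_gap': 94.20528332780312}
scene jam_jar 0.88 187 232 [526. 273.  77.]
scene jam_jar 0.21 219 257 [369. 299.  91.]
scene red_carton 0.58 221 257 [365. 295.  89.]
scene blue_carton 0.83 275 147 [ 579. -286.   90.]
scene service_bell 0.57 230 153 [ 749. -209.   29.]
scene service_bell 0.23 173 192 [730. 136.  48.]
scene card_holder 0.71 173 194 [735. 133.  34.]
scene card_holder 0.3 248 204 [501. -11.  17.]
scene espresso_cup 0.66 314 148 [ 496. -460.   31.]
scene display_board 0.71 247 207 [492.   6.  20.]
top jam_jar 0.89 129 185 [552. 242.  87.]
top honey_jar 0.96 295 275 [ 310. -201.  101.]
top honey_jar 0.61 338 254 [ 363. -316.   98.]
top honey_jar 0.55 379 253 [ 365. -424.   99.]
top red_carton 0.94 119 244 [393. 253. 109.]
top blue_carton 0.95 332 169 [ 589. -307.  110.]
top service_bell 0.88 292 123 [ 743. -212.   46.]
top card_holder 0.8 179 121 [744. 117.  59.]
top espresso_cup 0.66 224 206 [502. -12.  18.]
top espresso_cup 0.61 119 244 [393. 253. 109.]
top espresso_cup 0.58 375 212 [ 483. -454.   12.]
top display_board 0.84 223 208 [496.  -9.  20.]
top display_board 0.74 375 211 [ 486. -455.    9.]
```

View pics/top0.png

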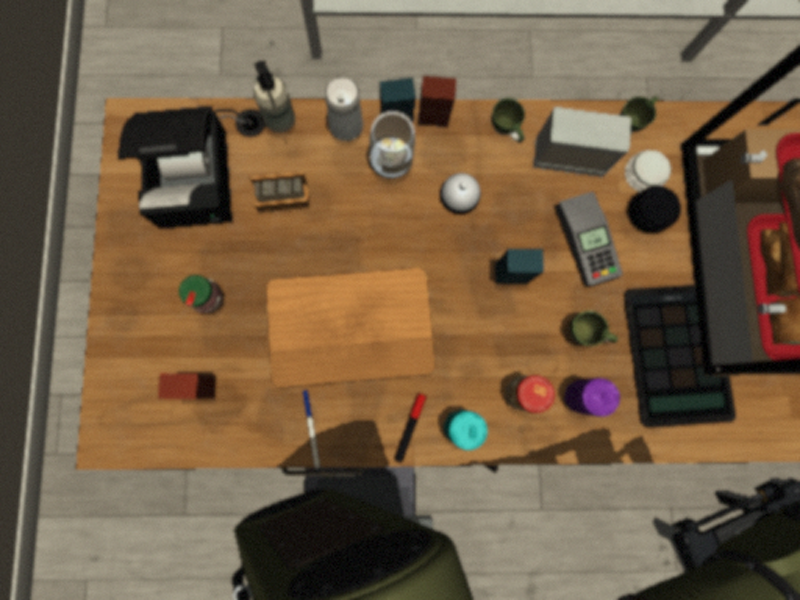

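View pics/scene0.png

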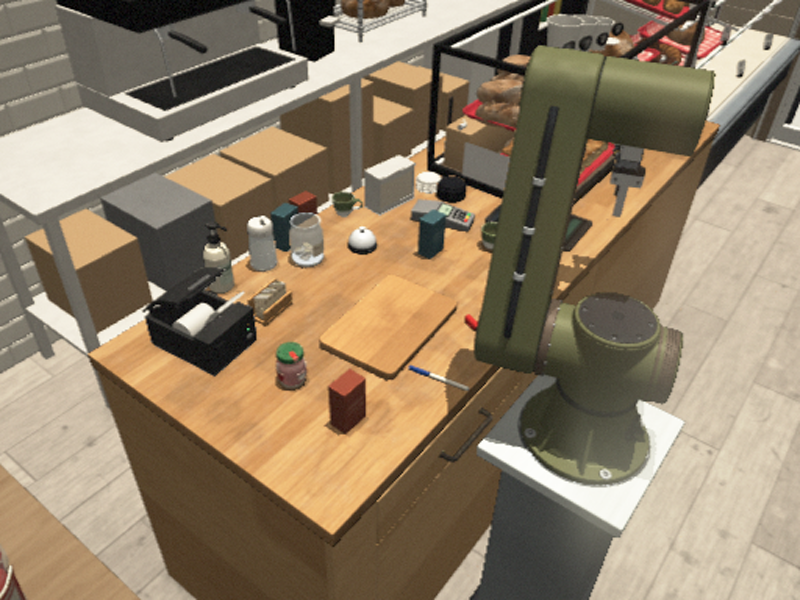

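Top view, in 800x600 picture pixels. The lidded jars that could be the honey jar are red (535,393), purple (600,397) and turquoise (467,430). The red lid fits the description. The bell (460,192) is on the right (-y), so the red carton goes to -y and the blue one to +y. The loose cartons are red (187,386) and blue (520,265), and the jam jar is at (197,292). Next I'll measure these and view a crop to confirm the honey jar.

```bash
cat >> h.py <<'E'
def blob(W,xy,r,z0,z1):
    m=(abs(W[...,2]-(z0+z1)/2)<(z1-z0)/2)&(np.hypot(W[...,0]-xy[0],W[...,1]-xy[1])<r)
    m=cv2.morphologyEx(m.astype(np.uint8),cv2.MORPH_OPEN,np.ones((2,2),np.uint8))>0
    p=W[m]; rc=cv2.minAreaRect(p[:,:2].astype(np.float32)); cc=cv2.minEnclosingCircle(p[:,:2].astype(np.float32))
    return len(p),np.median(p[:,2]).round(1),p[:,:2].mean(0).round(1),np.round(rc[0],1),np.round(rc[1],1),round(rc[2],1),np.round(cc[0],1),round(cc[1],1)
E
python3 - <<'E'
from h import *
c=dict(np.load("top0.npz")); W=world(c)
for n,xy,r,z0,z1 in [("board",(496,-5),200,14,29),("jam",(555,242),50,78,94),("honey",(363,-316),50,92,106),("red",(390,257),60,102,116),("blue",(585,-303),60,102,116),("bell",(743,-212),60,25,70),("holder",(744,117),80,30,70),("cup",(490,-440),60,40,62),("purple",(365,-424),45,92,106),("turq",(310,-201),45,92,106)]:
    try: print(n,*blob(W,xy,r,z0,z1))
    except Exception as e: print(n,e)
cv2.imwrite("pics/crop.png",cv2.resize(c["color"][230:295,270:410],None,fx=5,fy=5,interpolation=cv2.INTER_CUBIC))
w=eyes.camera("wrist"); R=cv2.Rodrigues(w["rvec"])[0]; print("cam",(-R.T@np.ravel(w["tvec"])).round(),R[2].round(2),w["vfov"])
E
```

```text
board 7154 nan [nan nan] [449.9   5.4] [355.7   0. ] 50.2 [477.6 -17.6] 182.0
jam 345 nan [nan nan] [545.6 258.1] [38.2 64.9] 46.7 [547.1 261.6] 34.8
honey 473 nan [nan nan] [ 363.2 -345.5] [90.4 62.4] 79.5 [ 367.4 -345.6] 47.0
red 428 nan [nan nan] [382.5 286. ] [101.5  42.2] 89.9 [382.5 286. ] 54.8
blue 358 nan [nan nan] [ 599.5 -338.8] [ 48.5 106. ] 11.7 [ 606.  -337.8] 57.1
bell 416 nan [nan nan] [ 753.3 -229.2] [59.2 78.6] 26.5 [ 753.7 -229.2] 39.5
holder 597 nan [nan nan] [756. 122.] [67.8 95. ] 7.7 [757.  122.7] 58.2
cup 180 nan [nan nan] [ 484.4 -464.4] [ 61.  103.3] 3.7 [ 476.6 -465.5] 52.7
purple 466 nan [nan nan] [ 359.2 -459.3] [100.1  42.6] 64.5 [ 357.7 -459.7] 53.4
turq 489 nan [nan nan] [ 297. -223.] [79.4 57.6] 59.8 [ 301.8 -222.8] 42.5
cam [ 275. -483.  386.] [-0.25 -0.1  -0.96] 60.497869857062874
```

View pics/crop.png

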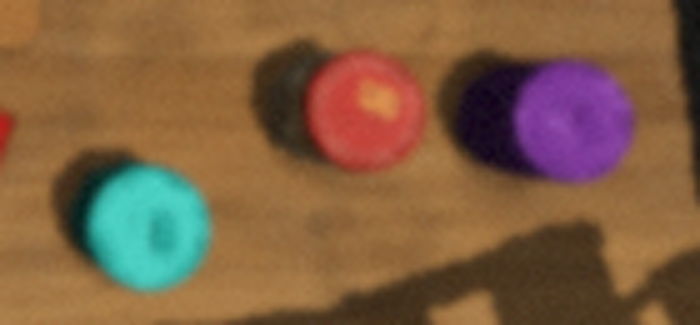

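The crop confirms the red-lidded jar at (365,110), with purple right next to it (lid centres about 100 mm apart) and turquoise to the lower left. The NaNs come from the even-sized kernel shifting the mask, so I'll fix that.

```bash
sed -i 's/np.ones((2,2),np.uint8))>0/np.ones((3,3),np.uint8))>0; m\&=np.isfinite(W[...,2])/' h.py
python3 - <<'E'
from h import *
for n in["top0","scene0"]:
  c=dict(np.load(n+".npz")); W=world(c); print(n,K(c),c["cx"],c["cy"])
  for n,xy,r,z0,z1 in [("board",(496,-5),200,14,29),("jam",(555,242),50,80,94),("honey",(363,-316),50,94,106),("red",(390,257),60,104,116),("blue",(585,-303),60,104,116),("bell",(743,-212),60,10,70),("holder",(744,117),80,30,70),("cup",(490,-440),60,45,62),("purple",(365,-424),45,94,106),("turq",(310,-201),45,94,106)]:
    try: print(n,*blob(W,xy,r,z0,z1))
    except Exception as e: print(n,"fail")
E
```

```text
top0 354.1576520991853 250.69229355319524 193.16890919815683
board 7137 20.8 [491.1 -10.3] [465.9 -12.7] [255.8 300.7] 4.4 [477.9 -12. ] 181.1
jam 338 86.2 [549.7 255.1] [549.6 255.4] [54.2 54.8] 86.9 [549.7 255.3] 28.3
honey 459 98.6 [ 368.  -327.9] [ 368.4 -328. ] [61.4 62.6] 89.8 [ 368.3 -327.9] 31.8
red 423 110.0 [385.5 266.4] [385.6 267. ] [63.4 40.8] 89.5 [385.8 266.4] 35.9
blue 350 109.8 [ 595.3 -317. ] [ 596.6 -317.9] [61.9 43. ] 90.0 [ 595.4 -317.1] 35.8
bell 472 38.7 [ 746.8 -220.2] [ 751.6 -222. ] [71.5 69.7] 50.6 [ 752.5 -222.6] 37.3
holder 561 57.1 [748.4 121.1] [748.5 121.8] [50.3 98.8] 5.8 [751.6 121.7] 53.2
cup 47 51.4 [ 473.1 -479.6] [ 471.4 -479.3] [29.  18.9] 39.3 [ 474.4 -482.7] 14.8
purple 451 98.5 [ 361.6 -436.9] [ 361. -437.] [60.8 59.8] 89.4 [ 361.6 -437.4] 31.9
turq 486 98.6 [ 309.2 -211.5] [ 310.3 -211.6] [62.7 60.9] 89.7 [ 309. -212.] 32.2
scene0 443.03947606742815 250.8081206639002 190.65596677363158
board 3096 20.3 [487.7   1.2] [465.5 -10.6] [259.9 307.1] 3.9 [476.7  -9. ] 181.8
jam 163 85.2 [547.9 259.5] [548.7 259.6] [51.8 51.2] 64.2 [549.6 258.7] 28.0
honey 0 nan [nan nan] [0. 0.] [0. 0.] 0.0 [0. 0.] 0.0
red 233 109.0 [384.6 270.6] [386.1 269. ] [46.2 65.1] 1.0 [384.9 269.2] 35.3
blue 92 109.0 [ 593.3 -315.1] [ 593.1 -316. ] [42.1 73. ] 9.0 [ 596.5 -315.5] 40.5
bell 195 33.2 [ 743.7 -209.8] [ 751.2 -214.1] [69.8 68.9] 79.2 [ 753.3 -216.6] 38.3
holder 339 53.3 [745.5 129.1] [749.4 123.1] [ 52.4 101. ] 8.4 [754.7 124.3] 53.3
cup 0 nan [nan nan] [0. 0.] [0. 0.] 0.0 [0. 0.] 0.0
purple 0 nan [nan nan] [0. 0.] [0. 0.] 0.0 [0. 0.] 0.0
turq 0 nan [nan nan] [0. 0.] [0. 0.] 0.0 [0. 0.] 0.0
  return _methods._mean(a, axis=axis, dtype=dtype,
  ret = ret.dtype.type(ret / rcount)
h.py:17: RuntimeWarning: Mean of empty slice.
  return len(p),np.median(p[:,2]).round(1),p[:,:2].mean(0).round(1),np.round(rc[0],1),np.round(rc[1],1),round(rc[2],1),np.round(cc[0],1),round(cc[1],1)
  ret = um.true_divide(
```

Emit:
drive_tool:
  rows:
    - {"spin": -8.58}
    - {"spin": -8.58}
    - {"spin": -8.58}
    - {"spin": -8.58}
    - {"spin": -8.58}
    - {"spin": -8.58}
    - {"spin": -8.58}
    - {"spin": -8.58}
    - {}
  force: 25

```text
validation failed for argument at $.ro...
```

Emit:
drive_tool:
  rows:
    - {"offset": [40,18,0]}
    - {"offset": [40,18,0]}
    - {"offset": [40,18,0]}
    - {"offset": [40,18,0]}
    - {"offset": [40,18,0]}
    - {"offset": [40,18,0]}
    - {"offset": [40,18,0]}
    - {"offset": [40,18,0]}
    - {"offset": [40,18,0]}
    - {"offset": [40,18,0]}
    - {"offset": [40,18,0]}
    - {"offset": [40,18,0]}
    - {}
    - {}
    - {}

```text
validation failed for argument at $.ro...
```

```bash
cat >> h.py <<'E'
def board(W):
    m=(abs(W[...,2]-22)<6)&(abs(W[...,0]-490)<160)&(abs(W[...,1]+10)<210)
    k=cv2.getStructuringElement(cv2.MORPH_RECT,(15,15))
    m=cv2.morphologyEx(m.astype(np.uint8),cv2.MORPH_OPEN,k)>0
    m&=np.isfinite(W[...,2])
    return m.sum(),cv2.minAreaRect(W[m][:,:2].astype(np.float32))
def grab(n,name=None):
    c=eyes.camera(n)
    if name: cv2.imwrite(f"pics/{name}.png",c["color"])
    return c,world(c)
def st():
    s=manip.read_state(); print("t",round(s["clock"],2),"pos",s["eef_pos"].round(1),"rot",np.round(s["eef_rot"],3),"gap",round(s["finger_gap"],1),"F",s["wrist_force"].round(1),"j",np.round(s["joints"],2))
E
python3 - <<'E'
from h import *
st()
print(board(world(dict(np.load("top0.npz")))), board(world(dict(np.load("scene0.npz")))))
c,W=grab("wrist","w_board"); print(board(W))
c,W=grab("wrist"); print(board(W))
E
```

```text
t 0.95 pos [ 200.3 -512.2  302.7] rot [ 3.142 -0.     0.373] gap 93.8 F [0.6 0.1 0. ] j [-1.26  0.3   1.52  0.    1.32 -0.07]
(np.int64(4730), ((493.0238342285156, -9.483230590820312), (199.85475158691406, 297.9964294433594), 4.261528491973877)) (np.int64(0), ((0.0, 0.0), (0.0, 0.0), 0.0))
(np.int64(0), ((0.0, 0.0), (0.0, 0.0), 0.0))
(np.int64(0), ((0.0, 0.0), (0.0, 0.0), 0.0))
```

View pics/w_board.png

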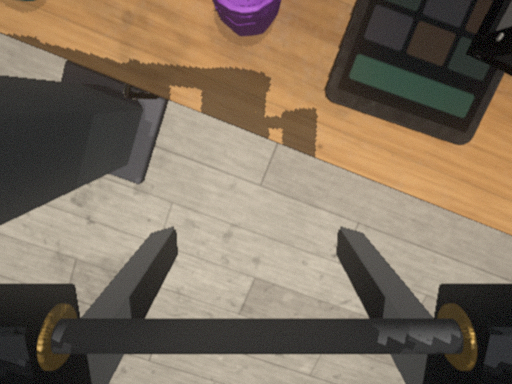

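The moves were refused because every row needs all its fields, so the arm hasn't moved and this picture only shows the start pose. The board fit from the top view agrees with the given size (200 x 298): centre (493,-9.5), yaw 4.26°.

Emit:
drive_tool:
  rows:
    - {"offset": [0,0,0],"spin": -8.58,"jaw": 94}
    - {"offset": [0,0,0],"spin": -8.58,"jaw": 94}
    - {"offset": [0,0,0],"spin": -8.58,"jaw": 94}
    - {"offset": [0,0,0],"spin": -8.58,"jaw": 94}
    - {"offset": [0,0,0],"spin": -8.58,"jaw": 94}
    - {"offset": [0,0,0],"spin": -8.58,"jaw": 94}
    - {"offset": [0,0,0],"spin": -8.58,"jaw": 94}
    - {"offset": [0,0,0],"spin": -8.58,"jaw": 94}
    - {"offset": [0,0,0],"spin": 0,"jaw": 94}
  force: 25

```text
clock: 1.95
eef_pos: [200.3, -512.2, 302.6]
eef_rot: [-3.142, -0.0, 1.573]
wrist_force: [0.0, 0.9, -0.1]
finger_gap: 93.9
```

Emit:
drive_tool:
  rows:
    - {"offset": [40,18,0],"spin": 0,"jaw": 94}
    - {"offset": [40,18,0],"spin": 0,"jaw": 94}
    - {"offset": [40,18,0],"spin": 0,"jaw": 94}
    - {"offset": [40,18,0],"spin": 0,"jaw": 94}
    - {"offset": [40,18,0],"spin": 0,"jaw": 94}
    - {"offset": [40,18,0],"spin": 0,"jaw": 94}
    - {"offset": [40,18,0],"spin": 0,"jaw": 94}
    - {"offset": [40,18,0],"spin": 0,"jaw": 94}
    - {"offset": [40,18,0],"spin": 0,"jaw": 94}
    - {"offset": [40,18,0],"spin": 0,"jaw": 94}
    - {"offset": [40,18,0],"spin": 0,"jaw": 94}
    - {"offset": [40,18,0],"spin": 0,"jaw": 94}
    - {"offset": [40,18,0],"spin": 0,"jaw": 94}
    - {"offset": [40,18,0],"spin": 0,"jaw": 94}
    - {"offset": [40,18,0],"spin": 0,"jaw": 94}
    - {"offset": [40,18,0],"spin": 0,"jaw": 94}
    - {"offset": [40,18,0],"spin": 0,"jaw": 94}
    - {"offset": [40,18,0],"spin": 0,"jaw": 94}
    - {"offset": [20,9,0],"spin": 0,"jaw": 94}
    - {"offset": [0,0,0],"spin": 0,"jaw": 94}

```text
clock: 3.95
eef_pos: [533.6, 230.0, 301.9]
eef_rot: [-3.141, 0.0, 1.568]
wrist_force: [0.1, 0.1, 0.3]
finger_gap: 94.1
```

Run:
```python
from h import *
c,W=grab("wrist","w_jam"); st()
print(*blob(W,(550,255),50,80,94))
```

```text
t 4.0 pos [533.3 228.6 302. ] rot [-3.141  0.     1.568] gap 94.0 F [-0.3 -0.8 -0.2] j [ 0.34  0.37  1.43 -0.    1.34  0.34]
2865 86.9 [552.  258.1] [552.3 257.3] [54.4 54.5] 0.3 [552.  257.2] 28.1
```

View pics/w_jam.png

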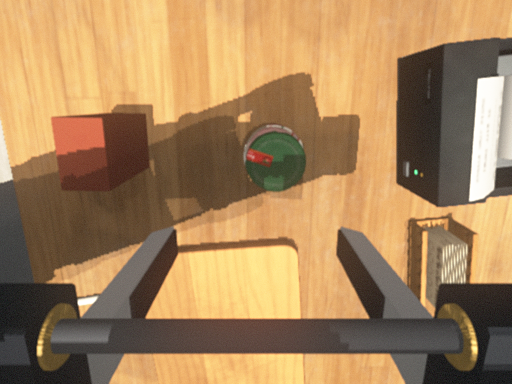

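The wrist view shows the jam jar with its green lid at (275,160), the red carton at (100,150) and the black printer at (400+,120). Before going down I'll check the printer clearance.

Run:
```python
from h import *
W=world(dict(np.load("top0.npz")))
m=(W[...,2]>30)&(W[...,0]>595)&(W[...,0]<760)&(W[...,1]>200)&(W[...,1]<340)
p=W[m]; print(p.min(0),np.percentile(p,2,axis=0))
```

```text
[668.72266814 215.61433624  30.11155425] [675.4901493  217.31697971  33.89139695]
```

Emit:
drive_tool:
  rows:
    - {"offset": [28,18,30],"spin": 0,"jaw": 94}
    - {"offset": [0,0,30],"spin": 0,"jaw": 94}
    - {"offset": [0,0,0],"spin": 0,"jaw": 94}

```text
clock: 4.3
eef_pos: [550.2, 254.7, 238.9]
eef_rot: [-3.135, 0.003, 1.568]
wrist_force: [-0.1, 0.3, 0.5]
finger_gap: 94.0
```

Emit:
drive_tool:
  rows:
    - {"offset": [1,0,40],"spin": 0,"jaw": 94}
    - {"offset": [0,0,40],"spin": 0,"jaw": 94}
    - {"offset": [0,0,30],"spin": 0,"jaw": 94}
    - {"offset": [0,0,9],"spin": 0,"jaw": 94}
    - {"offset": [0,0,0],"spin": 0,"jaw": 40}
    - {"offset": [0,0,0],"spin": 0,"jaw": 40}
    - {"offset": [0,0,0],"spin": 0,"jaw": 40}
    - {"offset": [0,0,0],"spin": 0,"jaw": 40}
    - {"offset": [0,0,0],"spin": 0,"jaw": 40}
    - {"offset": [0,0,0],"spin": 0,"jaw": 40}
  force: 25

```text
clock: 5.3
eef_pos: [551.5, 256.9, 124.5]
eef_rot: [3.141, -0.0, 1.571]
wrist_force: [-2.1, -1.0, 7.5]
finger_gap: 58.3
```

Emit:
drive_tool:
  rows:
    - {"offset": [0,0,-25],"spin": 0,"jaw": 40}
    - {"offset": [0,0,-35],"spin": 0,"jaw": 40}
    - {"offset": [-33,-7,0],"spin": 0,"jaw": 40}
    - {"offset": [-33,-7,0],"spin": 0,"jaw": 40}
    - {"offset": [-33,-7,0],"spin": 0,"jaw": 40}
    - {"offset": [-33,-7,0],"spin": 0,"jaw": 40}
    - {"offset": [-33,-7,0],"spin": 0,"jaw": 40}
    - {"offset": [-33,-7,0],"spin": 0,"jaw": 40}
    - {"offset": [-33,-7,0],"spin": 0,"jaw": 40}
    - {"offset": [-33,-7,0],"spin": 0,"jaw": 40}
    - {"offset": [-2,-2,0],"spin": 0,"jaw": 40}
    - {"offset": [0,0,15],"spin": 0,"jaw": 40}
    - {"offset": [0,0,10],"spin": 0,"jaw": 40}
    - {"offset": [0,0,5],"spin": 0,"jaw": 40}
    - {"offset": [0,0,0],"spin": 0,"jaw": 40}
    - {"offset": [0,0,0],"spin": 0,"jaw": 40}

```text
clock: 6.9
eef_pos: [493.5, -8.9, 153.9]
eef_rot: [3.141, -0.0, 1.571]
wrist_force: [-0.4, 0.7, -2.7]
finger_gap: 58.0
```

Run:
```python
from h import *
c,W=grab("wrist","w_jam2"); st(); print(board(W))
```

```text
t 6.95 pos [493.5  -9.  154. ] rot [3.141 0.    1.571] gap 58.5 F [ 0.6  0.1 -2.7] j [-0.09  0.36  1.82  0.    0.96 -0.09]
(np.int64(75310), ((494.4901428222656, -9.316192626953125), (201.26271057128906, 287.3509216308594), 3.9550256729125977))
```

View pics/w_jam2.png

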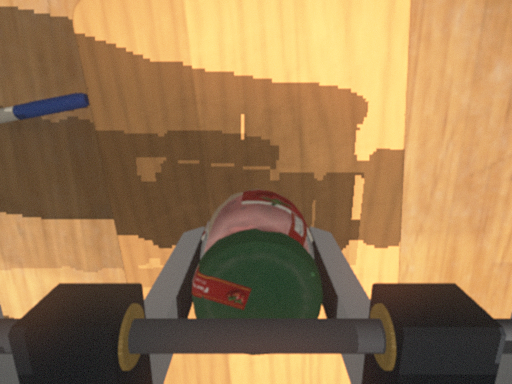

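The jar is held upright above the board's middle at (258,280).

Emit:
drive_tool:
  rows:
    - {"offset": [0,0,4],"spin": 0,"jaw": 40}
    - {"offset": [0,0,2],"spin": 0,"jaw": 40}
    - {"offset": [0,0,2],"spin": 0,"jaw": 40}
    - {"offset": [0,0,0],"spin": 0,"jaw": 40}
    - {"offset": [0,0,0],"spin": 0,"jaw": 40}

```text
clock: 7.45
eef_pos: [493.3, -9.2, 146.6]
eef_rot: [3.141, 0.0, 1.571]
wrist_force: [-8.0, 0.7, 12.8]
finger_gap: 58.5
```

Emit:
drive_tool:
  rows:
    - {"offset": [0,0,0],"spin": 0,"jaw": 94}
    - {"offset": [0,0,0],"spin": 0,"jaw": 94}
    - {"offset": [0,0,0],"spin": 0,"jaw": 94}
    - {"offset": [0,0,0],"spin": 0,"jaw": 94}
    - {"offset": [0,0,0],"spin": 0,"jaw": 94}
    - {"offset": [0,0,-30],"spin": 0,"jaw": 94}
    - {"offset": [0,0,-40],"spin": 0,"jaw": 94}
    - {"offset": [0,0,-40],"spin": 0,"jaw": 94}
    - {"offset": [0,0,-40],"spin": 0,"jaw": 94}
    - {"offset": [34,-13,0],"spin": 0,"jaw": 94}
    - {"offset": [34,-13,0],"spin": 0,"jaw": 94}
    - {"offset": [34,-13,0],"spin": 0,"jaw": 94}
    - {"offset": [34,-13,0],"spin": 0,"jaw": 94}
    - {"offset": [34,-13,0],"spin": 0,"jaw": 94}
    - {"offset": [34,-13,0],"spin": 0,"jaw": 94}
    - {"offset": [34,-13,0],"spin": 0,"jaw": 94}
    - {"offset": [34,-13,0],"spin": 0,"jaw": 94}
    - {"offset": [0,0,0],"spin": 0,"jaw": 94}

```text
clock: 9.25
eef_pos: [388.0, 265.4, 295.6]
eef_rot: [-3.141, -0.0, 1.574]
wrist_force: [0.4, -0.5, -0.1]
finger_gap: 94.2
```

Run:
```python
from h import *
c,W=grab("wrist","w_red"); st(); print(*blob(W,(386,267),60,100,118))
p=W[(abs(W[...,2]-110)<6)&(np.hypot(W[...,0]-386,W[...,1]-267)<60)]
c,W=grab("top","t_1"); print(*blob(W,(493,-9),50,100,118)); print(*blob(W,(386,267),60,104,116))
```

```text
t 9.3 pos [388.7 263.9 295.5] rot [-3.141  0.     1.574] gap 94.4 F [ 0.4 -0.9  0.4] j [ 0.52  0.13  1.75 -0.    1.27  0.52]
3589 110.8 [387.4 270.2] [387.7 268.2] [62.4 42. ] 88.8 [387.5 268.5] 36.8
331 108.2 [491.3 -11.1] [491.8 -11.1] [52.6 51. ] 89.3 [492.1 -10. ] 28.0
422 110.1 [385.4 266.2] [385.7 267.1] [63.  40.8] 89.5 [385.7 266.5] 35.9
```

View pics/w_red.png

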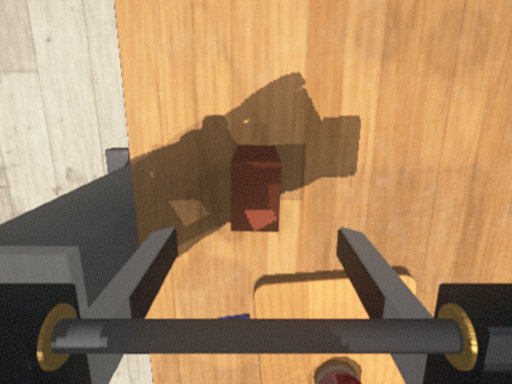

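The red carton at (255,190) stands square to the robot. I'll grasp it across x.

Emit:
drive_tool:
  rows:
    - {"offset": [4,-1,40],"spin": 0,"jaw": 94}
    - {"offset": [0,0,40],"spin": 0,"jaw": 94}
    - {"offset": [0,0,40],"spin": 0,"jaw": 94}
    - {"offset": [0,0,17],"spin": 0,"jaw": 94}
    - {"offset": [0,0,0],"spin": 0,"jaw": 20}
    - {"offset": [0,0,0],"spin": 0,"jaw": 20}
    - {"offset": [0,0,0],"spin": 0,"jaw": 20}
    - {"offset": [0,0,0],"spin": 0,"jaw": 20}
    - {"offset": [0,0,0],"spin": 0,"jaw": 20}
    - {"offset": [0,0,0],"spin": 0,"jaw": 20}
    - {"offset": [0,0,0],"spin": 0,"jaw": 20}
    - {"offset": [0,0,0],"spin": 0,"jaw": 20}
  force: 15

```text
clock: 10.55
eef_pos: [388.3, 266.8, 158.8]
eef_rot: [3.142, -0.0, 1.571]
wrist_force: [-1.4, 0.3, 3.7]
finger_gap: 42.0
```

Emit:
drive_tool:
  rows:
    - {"offset": [0,0,-30],"spin": 0,"jaw": 20}
    - {"offset": [0,0,-40],"spin": 0,"jaw": 20}
    - {"offset": [0,0,-40],"spin": 0,"jaw": 20}
    - {"offset": [0,0,-40],"spin": 0,"jaw": 20}
    - {"offset": [-36,11,0],"spin": 0,"jaw": 20}
    - {"offset": [-36,11,0],"spin": 0,"jaw": 20}
    - {"offset": [-36,11,0],"spin": 0,"jaw": 20}
    - {"offset": [-36,11,0],"spin": 0,"jaw": 20}
    - {"offset": [-36,11,0],"spin": 0,"jaw": 20}
    - {"offset": [-36,11,0],"spin": 0,"jaw": 20}
    - {"offset": [-36,11,0],"spin": 0,"jaw": 20}
    - {"offset": [-36,11,0],"spin": 0,"jaw": 20}
    - {"offset": [-36,11,0],"spin": 0,"jaw": 20}
    - {"offset": [-36,11,0],"spin": 0,"jaw": 20}
    - {"offset": [-3,2,0],"spin": 0,"jaw": 20}
    - {"offset": [0,0,0],"spin": -4.2,"jaw": 20}
    - {"offset": [0,0,0],"spin": 0,"jaw": 20}
    - {"offset": [0,0,0],"spin": 0,"jaw": 20}

```text
clock: 12.35
eef_pos: [500.2, -95.7, 308.5]
eef_rot: [-3.141, -0.0, 1.643]
wrist_force: [0.4, 0.1, -1.7]
finger_gap: 42.0
```

Emit:
drive_tool:
  rows:
    - {"offset": [0,0,40],"spin": 0,"jaw": 20}
    - {"offset": [0,0,40],"spin": 0,"jaw": 20}
    - {"offset": [0,0,30],"spin": 0,"jaw": 20}
    - {"offset": [0,0,10],"spin": 0,"jaw": 20}
    - {"offset": [0,0,4],"spin": 0,"jaw": 20}
    - {"offset": [0,0,2],"spin": 0,"jaw": 20}
    - {"offset": [0,0,2],"spin": 0,"jaw": 20}
    - {"offset": [0,0,0],"spin": 0,"jaw": 20}
    - {"offset": [0,0,0],"spin": 0,"jaw": 20}

```text
clock: 13.25
eef_pos: [500.5, -96.3, 181.3]
eef_rot: [3.141, 0.0, 1.644]
wrist_force: [0.1, -0.1, -1.3]
finger_gap: 42.1
```

Emit:
drive_tool:
  rows:
    - {"offset": [0,0,2],"spin": 0,"jaw": 20}
    - {"offset": [0,0,0],"spin": 0,"jaw": 20}
    - {"offset": [0,0,0],"spin": 0,"jaw": 20}

```text
clock: 13.55
eef_pos: [500.6, -96.4, 180.1]
eef_rot: [3.14, 0.001, 1.644]
wrist_force: [-5.8, 0.4, 13.6]
finger_gap: 42.1
```

Emit:
drive_tool:
  rows:
    - {"offset": [0,0,0],"spin": 0,"jaw": 94}
    - {"offset": [0,0,0],"spin": 0,"jaw": 94}
    - {"offset": [0,0,0],"spin": 0,"jaw": 94}
    - {"offset": [0,0,0],"spin": 0,"jaw": 94}
    - {"offset": [0,0,0],"spin": 0,"jaw": 94}
    - {"offset": [0,0,0],"spin": 0,"jaw": 94}
    - {"offset": [0,0,-30],"spin": 0,"jaw": 94}
    - {"offset": [0,0,-40],"spin": 0,"jaw": 94}
    - {"offset": [0,0,-40],"spin": 4.2,"jaw": 94}
    - {"offset": [-37,16,0],"spin": 0,"jaw": 94}
    - {"offset": [-37,16,0],"spin": 0,"jaw": 94}
    - {"offset": [-37,16,0],"spin": 0,"jaw": 94}
    - {"offset": [-37,16,0],"spin": 0,"jaw": 94}
    - {"offset": [-37,16,0],"spin": 0,"jaw": 94}
    - {"offset": [-37,16,0],"spin": 0,"jaw": 94}
    - {"offset": [0,0,0],"spin": 0,"jaw": 94}
    - {"offset": [0,0,0],"spin": 0,"jaw": 94}

```text
clock: 15.25
eef_pos: [596.2, -318.5, 287.7]
eef_rot: [-3.141, -0.001, 1.57]
wrist_force: [0.5, 0.6, -0.1]
finger_gap: 93.9
```

Run:
```python
from h import *
c,W=grab("wrist","w_blue"); st(); print(*blob(W,(596,-317),60,100,118))
c,W=grab("top","t_2"); print(*blob(W,(493,-9),45,100,118)); print(*blob(W,(500,-95),45,124,140))
```

```text
t 15.3 pos [ 596.2 -317.7  288.3] rot [-3.141e+00 -1.000e-03  1.571e+00] gap 94.1 F [-0.1 -0.  -0.2] j [-0.54  0.6   1.13  0.    1.42 -0.54]
3735 110.8 [ 598.2 -315.9] [ 598.2 -317.6] [62.3 42. ] 89.8 [ 598.1 -317.5] 36.8
343 108.3 [491.6 -10.2] [492.1 -11.1] [52.9 51.5] 88.5 [492.6  -9.8] 28.2
391 132.0 [499.6 -95.5] [500.  -95.8] [42.1 61.9] 4.0 [499.6 -94.7] 35.9
```

View pics/w_blue.png

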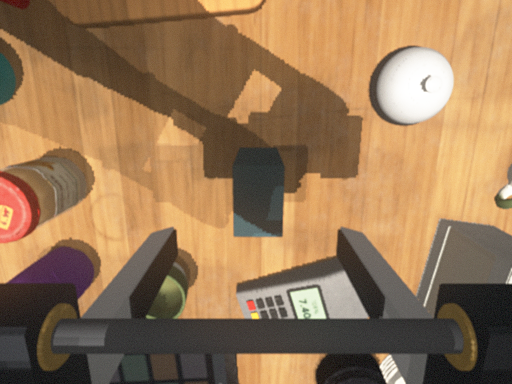

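The blue carton is at (258,190), square on. The red one already stands on target at board y ≈ -86 mm and 4.0°.

Emit:
drive_tool:
  rows:
    - {"offset": [0,2,40],"spin": 0,"jaw": 94}
    - {"offset": [0,0,40],"spin": 0,"jaw": 94}
    - {"offset": [0,0,40],"spin": 0,"jaw": 94}
    - {"offset": [0,0,10],"spin": 0,"jaw": 94}
    - {"offset": [0,0,0],"spin": 0,"jaw": 20}
    - {"offset": [0,0,0],"spin": 0,"jaw": 20}
    - {"offset": [0,0,0],"spin": 0,"jaw": 20}
    - {"offset": [0,0,0],"spin": 0,"jaw": 20}
    - {"offset": [0,0,0],"spin": 0,"jaw": 20}
    - {"offset": [0,0,0],"spin": 0,"jaw": 20}
    - {"offset": [0,0,0],"spin": 0,"jaw": 20}
    - {"offset": [0,0,0],"spin": 0,"jaw": 20}

```text
clock: 16.55
eef_pos: [598.3, -318.2, 158.8]
eef_rot: [3.142, 0.0, 1.571]
wrist_force: [-0.8, 0.5, 1.8]
finger_gap: 41.9
```

Emit:
drive_tool:
  rows:
    - {"offset": [0,0,-30],"spin": 0,"jaw": 20}
    - {"offset": [0,0,-40],"spin": 0,"jaw": 20}
    - {"offset": [0,0,-45],"spin": 0,"jaw": 20}
    - {"offset": [0,0,-45],"spin": 0,"jaw": 20}
    - {"offset": [36,-10,0],"spin": 0,"jaw": 20}
    - {"offset": [36,-10,0],"spin": 0,"jaw": 20}
    - {"offset": [36,-10,0],"spin": 0,"jaw": 20}
    - {"offset": [36,-10,0],"spin": 0,"jaw": 20}
    - {"offset": [36,-10,0],"spin": 0,"jaw": 20}
    - {"offset": [36,-10,0],"spin": 0,"jaw": 20}
    - {"offset": [36,-10,0],"spin": 0,"jaw": 20}
    - {"offset": [36,-10,0],"spin": 0,"jaw": 20}
    - {"offset": [36,-10,0],"spin": 0,"jaw": 20}
    - {"offset": [36,-10,0],"spin": 0,"jaw": 20}
    - {"offset": [34,-11,0],"spin": 0,"jaw": 20}
    - {"offset": [0,0,0],"spin": -4.2,"jaw": 20}
    - {"offset": [0,0,0],"spin": 0,"jaw": 20}
    - {"offset": [0,0,0],"spin": 0,"jaw": 20}

```text
clock: 18.35
eef_pos: [487.4, 75.5, 318.6]
eef_rot: [-3.142, 0.0, 1.642]
wrist_force: [0.5, 0.0, -1.4]
finger_gap: 42.1
```

Emit:
drive_tool:
  rows:
    - {"offset": [0,0,40],"spin": 0,"jaw": 20}
    - {"offset": [0,0,45],"spin": 0,"jaw": 20}
    - {"offset": [0,0,35],"spin": 0,"jaw": 20}
    - {"offset": [0,0,10],"spin": 0,"jaw": 20}
    - {"offset": [0,0,4],"spin": 0,"jaw": 20}
    - {"offset": [0,0,2],"spin": 0,"jaw": 20}
    - {"offset": [0,0,2],"spin": 0,"jaw": 20}
    - {"offset": [0,0,1],"spin": 0,"jaw": 20}
    - {"offset": [0,0,0],"spin": 0,"jaw": 20}

```text
clock: 19.25
eef_pos: [487.8, 75.8, 180.8]
eef_rot: [3.139, -0.0, 1.644]
wrist_force: [0.2, 1.4, 5.3]
finger_gap: 42.3
```

Emit:
drive_tool:
  rows:
    - {"offset": [0,0,0],"spin": 0,"jaw": 94}
    - {"offset": [0,0,0],"spin": 0,"jaw": 94}
    - {"offset": [0,0,0],"spin": 0,"jaw": 94}
    - {"offset": [0,0,0],"spin": 0,"jaw": 94}
    - {"offset": [0,0,0],"spin": 0,"jaw": 94}
    - {"offset": [0,0,0],"spin": 0,"jaw": 94}
    - {"offset": [0,0,-30],"spin": 0,"jaw": 94}
    - {"offset": [0,0,-45],"spin": 0,"jaw": 94}
    - {"offset": [0,0,-45],"spin": 4.2,"jaw": 94}

```text
clock: 20.15
eef_pos: [487.0, 75.7, 301.0]
eef_rot: [-3.14, 0.0, 1.57]
wrist_force: [0.8, 0.5, 1.2]
finger_gap: 93.8
```

Emit:
drive_tool:
  rows:
    - {"offset": [-37,-11,0],"spin": 0,"jaw": 94}
    - {"offset": [-37,-11,0],"spin": 0,"jaw": 94}
    - {"offset": [-37,-11,0],"spin": 0,"jaw": 94}
    - {"offset": [-37,-11,0],"spin": 0,"jaw": 94}
    - {"offset": [-37,-11,0],"spin": 0,"jaw": 94}
    - {"offset": [-37,-11,0],"spin": 0,"jaw": 94}
    - {"offset": [-37,-11,0],"spin": 0,"jaw": 94}
    - {"offset": [-37,-11,0],"spin": 0,"jaw": 94}
    - {"offset": [-37,-11,0],"spin": 0,"jaw": 94}
    - {"offset": [-37,-11,0],"spin": 0,"jaw": 94}
    - {"offset": [-33,-9,0],"spin": 0,"jaw": 94}
    - {"offset": [0,0,0],"spin": 0,"jaw": 94}
    - {"offset": [0,0,0],"spin": 0,"jaw": 94}

```text
clock: 21.45
eef_pos: [368.1, -327.3, 299.4]
eef_rot: [-3.141, -0.001, 1.569]
wrist_force: [-0.1, -0.4, 0.2]
finger_gap: 94.3
```

Run:
```python
from h import *
c,W=grab("wrist","w_honey"); st(); print(*blob(W,(368,-328),50,90,106))
c,W=grab("top","t_3"); print(*blob(W,(493,-9),45,100,118)); print(*blob(W,(500,-95),45,124,140));print(*blob(W,(487,76),45,124,140))
```

```text
t 21.5 pos [ 368.4 -326.7  299.5] rot [-3.141 -0.     1.571] gap 93.8 F [-1.   0.2 -0.5] j [-0.8   0.17  1.68  0.    1.28 -0.8 ]
3909 99.7 [ 370.  -325.8] [ 370.3 -326.6] [63.4 63. ] 21.4 [ 369.9 -327.2] 32.3
350 108.1 [491.3 -10.5] [490.9 -11.1] [52.7 52.7] 89.8 [492.3  -9.9] 28.0
393 132.2 [499.5 -95.3] [499.9 -95.9] [42.  62.1] 4.5 [499.5 -94.7] 35.9
403 132.0 [486.8  75.5] [487.5  75.3] [42.3 61.5] 4.0 [486.4  75.5] 36.2
```

View pics/w_honey.png

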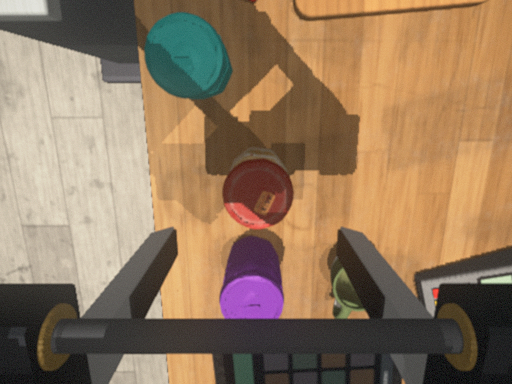

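The red lid is at (258,190), right under the tool. The purple jar at (252,290) is next to it along y and clear of the fingers. All three placed goods are on target.

Emit:
drive_tool:
  rows:
    - {"offset": [0,2,40],"spin": 0,"jaw": 94}
    - {"offset": [0,0,40],"spin": 0,"jaw": 94}
    - {"offset": [0,0,35],"spin": 0,"jaw": 94}
    - {"offset": [0,0,14],"spin": 0,"jaw": 94}
    - {"offset": [0,0,0],"spin": 0,"jaw": 45}
    - {"offset": [0,0,0],"spin": 0,"jaw": 45}
    - {"offset": [0,0,0],"spin": 0,"jaw": 45}
    - {"offset": [0,0,0],"spin": 0,"jaw": 45}
    - {"offset": [0,0,0],"spin": 0,"jaw": 45}
    - {"offset": [0,0,0],"spin": 0,"jaw": 45}
    - {"offset": [0,0,0],"spin": 0,"jaw": 45}
  force: 30

```text
clock: 22.65
eef_pos: [370.5, -327.5, 171.6]
eef_rot: [3.14, 0.001, 1.571]
wrist_force: [-2.1, 0.6, 7.1]
finger_gap: 64.1
```

Emit:
drive_tool:
  rows:
    - {"offset": [0,0,-20],"spin": 0,"jaw": 45}
    - {"offset": [0,0,-35],"spin": 0,"jaw": 45}
    - {"offset": [0,0,-40],"spin": 0,"jaw": 45}
    - {"offset": [0,0,-40],"spin": 0,"jaw": 45}
    - {"offset": [0,0,-30],"spin": 0,"jaw": 45}
    - {"offset": [25,10,0],"spin": 0,"jaw": 45}
    - {"offset": [35,13.5,0],"spin": 0,"jaw": 45}
    - {"offset": [35,13.5,0],"spin": 0,"jaw": 45}
    - {"offset": [35,13.5,0],"spin": 0,"jaw": 45}
    - {"offset": [35,13.5,0],"spin": 0,"jaw": 45}
    - {"offset": [35,13.5,0],"spin": 0,"jaw": 45}
    - {"offset": [35,13.5,0],"spin": 0,"jaw": 45}
    - {"offset": [35,13.5,0],"spin": 0,"jaw": 45}
    - {"offset": [35,13.5,0],"spin": 0,"jaw": 45}
    - {"offset": [13,4.5,0],"spin": 0,"jaw": 45}
    - {"offset": [0,0,0],"spin": 0,"jaw": 45}
    - {"offset": [0,0,0],"spin": 0,"jaw": 45}

```text
clock: 24.35
eef_pos: [492.6, -9.7, 335.5]
eef_rot: [-3.141, 0.0, 1.571]
wrist_force: [1.0, -0.1, -2.6]
finger_gap: 64.0
```

Run:
```python
from h import *
c,W=grab("wrist","w_stack"); st()
c,W=grab("scene"); cv2.imwrite("pics/s_stack.png",cv2.resize(c["color"][100:300,130:370],None,fx=3,fy=3))
```

```text
t 24.4 pos [492.6 -10.  335.6] rot [-3.141  0.     1.57 ] gap 63.8 F [ 0.1 -0.4 -2. ] j [-0.09  0.15  1.63 -0.    1.36 -0.09]
```

View pics/s_stack.png

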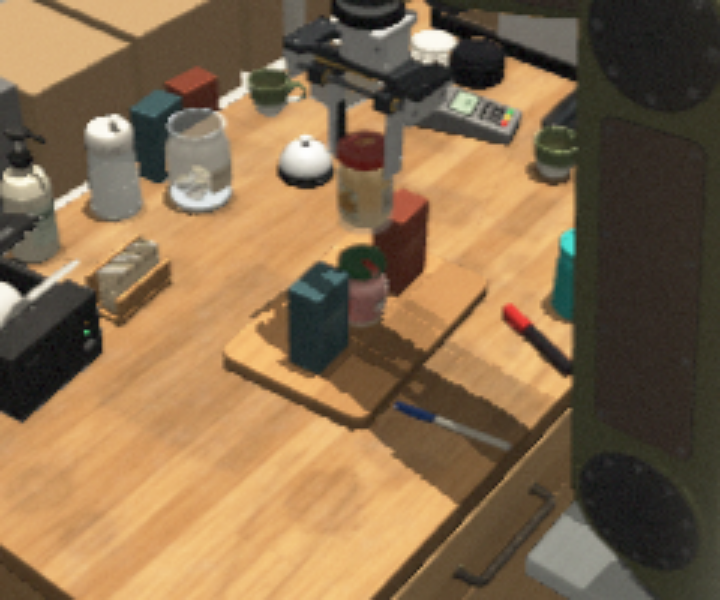

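The honey jar hangs upright at (365,180), over the jam jar at (362,280).

Emit:
drive_tool:
  rows:
    - {"offset": [0,0,20],"spin": 0,"jaw": 45}
    - {"offset": [0,0,18],"spin": 0,"jaw": 45}
    - {"offset": [0,0,10],"spin": 0,"jaw": 45}
    - {"offset": [0,0,4],"spin": 0,"jaw": 45}
    - {"offset": [0,0,2],"spin": 0,"jaw": 45}
    - {"offset": [0,0,1],"spin": 0,"jaw": 45}
    - {"offset": [0,0,0],"spin": 0,"jaw": 45}
    - {"offset": [0,0,0],"spin": 0,"jaw": 45}

```text
clock: 25.25
eef_pos: [492.9, -9.2, 281.1]
eef_rot: [3.141, 0.0, 1.571]
wrist_force: [-0.3, 0.6, -4.2]
finger_gap: 63.6
```

Emit:
drive_tool:
  rows:
    - {"offset": [0,0,1],"spin": 0,"jaw": 45}
    - {"offset": [0,0,0.5],"spin": 0,"jaw": 45}
    - {"offset": [0,0,0],"spin": 0,"jaw": 45}
    - {"offset": [0,0,0],"spin": 0,"jaw": 45}

```text
clock: 25.65
eef_pos: [493.2, -9.2, 280.0]
eef_rot: [3.14, 0.0, 1.571]
wrist_force: [0.5, -0.8, 5.3]
finger_gap: 64.0
```

Contact. I'll release and back off upward.

Emit:
drive_tool:
  rows:
    - {"offset": [0,0,0],"spin": 0,"jaw": 72}
    - {"offset": [0,0,0],"spin": 0,"jaw": 80}
    - {"offset": [0,0,0],"spin": 0,"jaw": 94}
    - {"offset": [0,0,0],"spin": 0,"jaw": 94}
    - {"offset": [0,0,0],"spin": 0,"jaw": 94}
    - {"offset": [0,0,-20],"spin": 0,"jaw": 94}
    - {"offset": [0,0,-40],"spin": 0,"jaw": 94}
    - {"offset": [0,0,-40],"spin": 0,"jaw": 94}
    - {"offset": [0,0,-20],"spin": 0,"jaw": 94}
    - {"offset": [-40,0,0],"spin": 0,"jaw": 94}
    - {"offset": [-40,0,0],"spin": 0,"jaw": 94}
    - {"offset": [-40,0,0],"spin": 0,"jaw": 94}
    - {"offset": [-40,0,0],"spin": 0,"jaw": 94}
    - {"offset": [-40,0,0],"spin": 0,"jaw": 94}
    - {"offset": [-40,0,0],"spin": 0,"jaw": 94}
    - {"offset": [0,0,0],"spin": 0,"jaw": 94}
    - {"offset": [0,0,0],"spin": 0,"jaw": 94}

```text
clock: 27.35
eef_pos: [492.7, -249.6, 398.8]
eef_rot: [-3.141, -0.001, 1.569]
wrist_force: [0.6, 0.4, -0.3]
finger_gap: 94.0
```

Run:
```python
from h import *
st()
c,W=grab("top")
for a in [("honey",(493,-9),50,200,216),("red",(500,-95),45,124,140),("blue",(487,76),45,124,140),("bell",(743,-212),60,10,70),("holder",(744,117),80,30,70)]: print(a[0],*blob(W,*a[1:]))
t=c["color"]
s,_=grab("scene"); o=np.hstack([cv2.resize(s["color"][100:260,150:370],None,fx=2,fy=2),cv2.resize(t[60:220,140:320],None,fx=2,fy=2)])
cv2.imwrite("pics/final.png",o)
```

```text
t 27.35 pos [ 492.7 -249.6  398.8] rot [-3.141e+00 -1.000e-03  1.569e+00] gap 94.0 F [ 0.6  0.4 -0.3] j [-0.54  0.25  1.36  0.    1.53 -0.53]
honey 571 207.3 [489.6 -10.6] [490.1  -9.7] [62.5 61.6] 0.6 [489.8 -10.4] 31.9
red 390 132.1 [499.6 -95.2] [499.8 -95.7] [42.1 61.9] 3.7 [499.7 -94.8] 36.1
blue 403 132.0 [486.9  75.2] [487.2  75.3] [42.1 61.9] 3.9 [486.4  75.3] 36.4
bell 466 39.5 [ 747.  -220.3] [ 751.5 -222.8] [70.4 69.5] 46.5 [ 753.5 -222.9] 37.0
holder 559 56.9 [749.4 120.6] [749.  121.8] [51.5 98.7] 6.0 [749.1 121.5] 54.4
```

View pics/final.png

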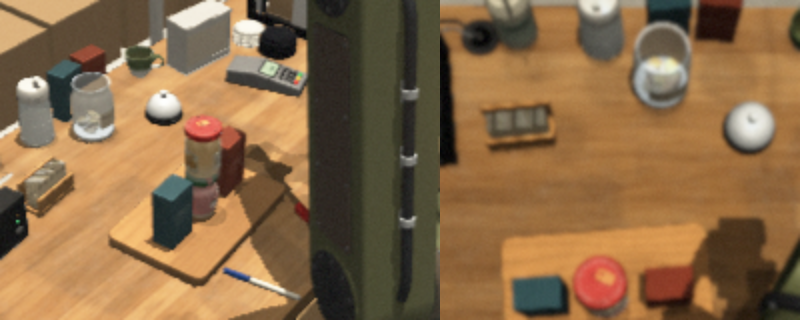

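The stack is upright with a carton on each side, red on the bell's side (-y). The honey and jam jar centres differ by about 2.5 mm. The bell and card holder haven't moved.

```bash
python3 -c "
from h import *
print(manip.sign_off())"
```

```text
the job is handed in; nothing more can be done
None
```

The gift display is built and handed in at about 27 s on the robot's clock, well under the 115 s limit. The jam jar stands in the middle of the board. The red carton is on the bell's side (right, -y), the blue carton is on the left, and the red-lidded honey jar is on top of the jam jar.

Last checks, mostly from the top camera (about 2 mm accuracy):

| Item | Measured | Limit |
|---|---|---|
| Jam jar to board middle (measured before stacking) | about 1 mm | 12 mm |
| Honey jar to jam jar | about 2.5 mm | 12 mm |
| Red carton along the board from its middle | about -86 mm | -70 to -100 mm |
| Blue carton along the board from its middle | about +85 mm | +70 to +100 mm |
| Carton turn from square to the board | within 0.5° (0.01 rad) | 0.17 rad |

- **Upright and height:** the honey jar's lid is at 207 mm and both carton tops at 132 mm, as they should be.
- **Not moved:** the bell and card holder read the same as at the start to within 2 mm. I did not measure the espresso cup again, but neither the arm nor anything it carried came close to it.
- **Problems:** the first two move calls were refused for missing fields, so nothing moved then. The wrist and top cameras disagreed by 2–3 mm. No check failed.

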